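# Bring the marked timber under the drill bit

## Robot

A 6-joint arm with a two-finger parallel gripper is mounted at the origin on the work surface. World frame = base frame: x ahead of the robot, y to its left, z up, the work surface at z = 0. Lengths are in m, angles in rad, forces in N, time in s.
With the tool pointing down it reaches from about 0.3 to 0.775 m from the base axis. Payload 14.6 kg.
Tool frame: the origin (TCP) lies on the mounting face of the last link; the fingertips stand 199 mm ahead of it and the grasp point (between the pads) lies 180 mm ahead of it; z points along the fingers, y is the direction in which the jaws open and shut (so a half turn about z gives the same grasp; the last joint's range is limited). The gripper opens to 94 mm and grips with 3 to 60 N. Pads are 16 mm wide; open, the fingers measure 119 mm over their backs; the gripper's body (75 mm by 177 mm) begins 78 mm behind the grasp point.
Start: joints at [1.281, 0.3, 1.521, -0, 1.321, -0.067], TCP at [0.122, 0.536, 0.405] pointing down, gripper open.
Joint ranges: [-3.03, 3.03], [-0.79, 2.21], [0.23, 2.52], [-1.04, 4.18], [0, 3.07], [-2.55, 2.55]. Speed limits (rad/s): [2.22, 2.22, 2.57, 3.14, 3.14, 3.14].

## Interface

Orientations are given as [roll, pitch, yaw] about the fixed x, y, z axes, in that order (R = Rz(yaw) Ry(pitch) Rx(roll)).
In Python, from station import sensors, vision, job gives the robot as it stands. The module is installed in compiled form; this text tells all that it offers.
- The arm moves only by the tool arm_command, never from a script. Its argument "plan" is one flat list of numbers, 5 for each row, row after row: the closure, from -1 (fully open) to 1 (shut), so that 0 is half open, then the shift along the world's x, y, z scaled (see below), then the turn about the world's z scaled (see below). A call has 1 to 20 rows; each row is the pose to reach, as a shift and turn from the pose commanded when the call began; what a row does not reach only later rows make up. The controller multiplies each number of a shift by 400 mm and each number of a turn by 120 degrees. A row lasts 1/10 s, in which the tool goes at most 50 mm and 8.59 degrees, less where a joint would pass 70% of its speed; a pose out of reach is approached as far as the arm can. A call with a number of a shift or a turn outside -1 to 1 is refused whole. A call with a gripper value outside its range is refused whole. The fingers move at their own pace and stop on an object; "newtons" is the grip in N (left out, the last holds). Time passes only in rows, so rows that repeat a pose let the fingers close. It gives the time, the measured TCP pose, the force and the opening at its end, in the units of the state.
- sensors.get_obs(): the state, without advancing time (a new reading comes with each control period).
- vision.camera(name): name is "scene" or "top"; returns the picture (384x512x3 uint8, blue, green, red); there is no depth.
- vision.camera_params(name): a dict with "intrinsics" (3x3 intrinsics, pixels), "rvec" (rotation vector, rad) and "tvec" (3), from world to camera coordinates, as OpenCV has them. Camera axes: x right, y down, z forward; pixel columns grow to the right and rows downward; lengths in m; the calibration is good to about 2 mm. A picture is of the moment at which its call begins. camera_params takes no time and is no camera call.
- job.hand_in(): hands the job in, once; it reports no verdict.
Trained networks look in the newest picture that a camera, given by its name, has taken for a name from the list of things; names that differ only in an ending like _2 or _b are one class to them, and where a whole thing is asked for, a point or a joint stands for the part that bears it (a point fixed in the world has none). Each returns a list of dicts, best first, with "confidence" (0 to 1); they miss things now and then, are a little off and sometimes report something else, mostly with a low value. They report only what shows in the picture. A call takes as long as a camera call. They do not tell look-alikes from the thing itself.
- vision.search_frame(name, camera): "at" ([row, column] in pixels, amid what is visible of it).
- vision.silhouettes(name, camera): "mask" (384x512 bool, what is visible of it) and "at" ([row, column] in pixels, amid what is visible of it).
- vision.pinpoint(name, camera): "at" ([row, column] in pixels: a listed point, or the origin of a listed thing).
The state is a dict: "time_s": time; "qpos": joint angles; "joint_vel": joint speeds; "tau": joint torques, N m; "ee_pos": TCP position; "eef_rot": TCP orientation; "force": force on the tool from outside, world axes, zero at the start; "moment": the same for the moment, N m; "grip_width": finger opening in m.
Only numpy, scipy, OpenCV 4.12 (cv2) and the standard library are available. Lean on these libraries where they do the work, as an engineer would, in place of code of your own. Each camera call takes 0.05 s, during which the arm holds its last target.

## Task

Draw the timber with the red cross out of the rack and lay it flat on the drill's table, clear of the bit. Then slide it along, flush against the wooden fence, until the middle of the red cross sits right under the tip of the drill bit, and leave it there. Nothing may knock against the bit, and the other timbers and the tape measure must stay where they are.

Things in the scene. Friction and masses are not known exactly. Their poses are not given: they have to be found in the camera images.
- marked_timber: Loose pale pine timber 190 mm long, 48 wide, 44 high, about 0.19 kg, with a red X-shaped cross on top near one end. Origin: centre of its underside; y along its length, the cross at the -y end; z up. At the start it lies on the bench in one of the rack's three bays, the end with the cross sticking out by about 60 to 77 mm, the rest covered.
- cross (a point): The middle of the red cross, on the timber's top face, 35 mm from its end: at (0, -60, 44) mm in the timber's frame.
- timber_a: Plain pine timber of the same size without a cross (a thin grey line instead), in another bay; to be left alone. Same frame.
- timber_b: Another such plain timber, in the remaining bay; to be left alone. Same frame.
- rack: Fixed plywood rack with a red strip: three bays side by side along its x (centres -90, 0, 90 mm), each inside 62 mm wide, 54 high, 130 deep, with walls, back and one roof (72 mm high over all); no floor: the timbers lie on the bench. Origin on the bench at the middle of the open front; bays run along +y, the timbers come out along -y.
- drill: Green bench drill, fixed. Steel table plate x -50 to 205, y -190 to 190 mm, top 18 mm above the bench, with a low wooden fence along y. Bit's axis at x 0, y -110. Timbers lie on the plate along y on the fence's -x side; the plate's +y part is free for laying them down. Column 44 mm across at x 150, y -110. Origin on the bench.
- fence (a point): Point on the fence's working face (facing the drill's -x) level with the plate, beside the bit: (24, -110, 18) mm in the drill's frame. The fence is 12 mm high above the plate, 20 thick and as long as the plate; fingers pass over it. A timber flush against it has its centre line exactly under the bit.
- head (a point): Centre of the underside of the drill head, a green box 80 mm wide (drill's y), x -58 to 178 mm in the drill's frame, from 212 to 353 mm above the bench. Below it on the bit's axis: spindle 46 mm across (170 to 215 mm up) and chuck 38 mm across (122 to 172 mm up). Three feed spokes stand out on its -y side.
- bit: The drill bit, 8 mm thick, standing still, its tip down; fixed to the drill and fragile. Origin at its tip, 70 mm above the bench: 8 mm above the top of a timber that lies on the plate.
- bit_tip (a point): The tip of the drill bit.
- tape_measure: Yellow tape measure 75 x 36 x 62 mm standing on the bench; to be left alone. Origin at the centre of its underside.
There are look-alikes about, which are no part of the job. What is shaped like the marked_timber but pink or purple is not meant.

How it is judged:
By the outcome, as a careful person would: the job done as asked, in the order asked, and still so for the second after the job is handed in, with the robot touching nothing.
It also fails if it takes over 61 s, if anything falls off the work surface, if the arm or the gripper's body presses on something with over 40 N, if the wrist force passes 120 N, or if a joint passes its speed limit or range.

## Working session

There is one attempt and no reset: what is moved stays moved. The work goes in short steps, Python scripts to look and compute and a tool call to move; the robot and the scene stay as the last step left them, time stands still between calls to the robot, and variables do not carry over. Pictures are saved under pics/ and viewed, and the job is handed in when it is done.

Besides the shell and the picture viewer there is one more tool, called after "Call:" by a JSON object that holds its "op" and its "data". arm_command: Moves the arm, as the interface text tells. Its arguments: {"type":"object","properties":{"plan":{"type":"array"},"newtons":{"type":"number"}},"required":["plan"]}

```bash
mkdir -p pics; python3 - <<'E'
from station import sensors, vision
import cv2
o=sensors.get_obs();print({k:o[k] for k in('time_s','ee_pos','eef_rot','grip_width')})
for c in('scene','top'):
    cv2.imwrite(f'pics/{c}0.png',vision.camera(c)); p=vision.camera_params(c); print(c,p)
    for n in ('marked_timber','rack','drill','tape_measure'):
        print(n,[(d['at'],round(d['confidence'],2)) for d in vision.search_frame(n,c)][:5])
    for n in ('cross','fence','bit_tip','rack','drill','marked_timber','tape_measure'):
        print('pt',n,[(d['at'],round(d['confidence'],2)) for d in vision.pinpoint(n,c)][:5])
E
```

```text
{'time_s': 0.0, 'ee_pos': array([0.12152365, 0.53636867, 0.40408647]), 'eef_rot': array([-3.14042882e+00, -7.62759273e-05,  2.91881155e+00]), 'grip_width': 0.09387733925705036}
scene {'intrinsics': array([[392.54543367,   0.        , 256.46920694],
       [  0.        , 392.54543367, 193.5695021 ],
       [  0.        ,   0.        ,   1.        ]]), 'rvec': array([ 1.56047838,  1.98618308, -0.83920154]), 'tvec': array([ 0.01784434, -0.25093882,  1.82647324])}
marked_timber [([192.4, 286.6], 0.9), ([243.5, 298.6], 0.89), ([183.0, 211.5], 0.83), ([232.2, 393.1], 0.56)]
rack [([250.2, 329.7], 0.61)]
drill [([220.3, 146.1], 0.89)]
tape_measure [([179.6, 158.9], 0.71)]
pt cross [([238.7, 299.4], 0.8), ([192.2, 210.1], 0.66), ([224.2, 410.9], 0.58), ([197.0, 290.3], 0.55)]
pt fence [([218.7, 147.5], 0.74)]
pt bit_tip [([205.9, 148.9], 0.39)]
pt rack [([251.4, 307.6], 0.97)]
pt drill [([220.5, 179.6], 0.97)]
pt marked_timber [([186.7, 212.4], 0.89), ([237.0, 390.0], 0.85), ([254.0, 317.7], 0.67), ([195.9, 289.6], 0.61)]
pt tape_measure [([187.4, 158.6], 0.71)]
top {'intrinsics': array([[42
[... 162 characters left out ...]
.18057655, -2.1905594 ,  0.10063339]), 'tvec': array([0.1168046 , 0.53123419, 1.49555377])}
marked_timber [([219.2, 114.6], 0.89), ([249.2, 225.7], 0.69), ([180.3, 206.1], 0.61)]
rack [([184.6, 175.3], 0.56), ([179.0, 207.1], 0.23)]
drill [([158.6, 348.1], 0.76)]
tape_measure [([232.3, 383.7], 0.56)]
pt cross [([224.7, 97.5], 0.88), ([221.2, 317.2], 0.84), ([229.7, 224.0], 0.74), ([180.6, 205.4], 0.52)]
pt fence [([175.7, 359.9], 0.83), ([203.8, 186.9], 0.38)]
pt bit_tip []
pt rack [([183.4, 197.3], 0.59)]
pt drill [([186.3, 331.2], 0.73)]
pt marked_timber [([220.3, 118.9], 0.98), ([246.7, 227.0], 0.74), ([176.3, 189.4], 0.67), ([239.3, 310.5], 0.59)]
pt tape_measure [([229.6, 378.1], 0.61)]
```

```bash
python3 - <<'E'
import cv2
for c in('scene','top'):
    im=cv2.imread(f'pics/{c}0.png'); cv2.imwrite(f'pics/{c}0b.png',cv2.resize(im,(800,600),interpolation=cv2.INTER_CUBIC))
im=cv2.imread('pics/top0.png'); cv2.imwrite('pics/topcrop.png',cv2.resize(im[130:270,90:260],None,fx=4.2,fy=4.2,interpolation=cv2.INTER_CUBIC))
E
```

```text
(no output)
```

View pics/scene0b.png

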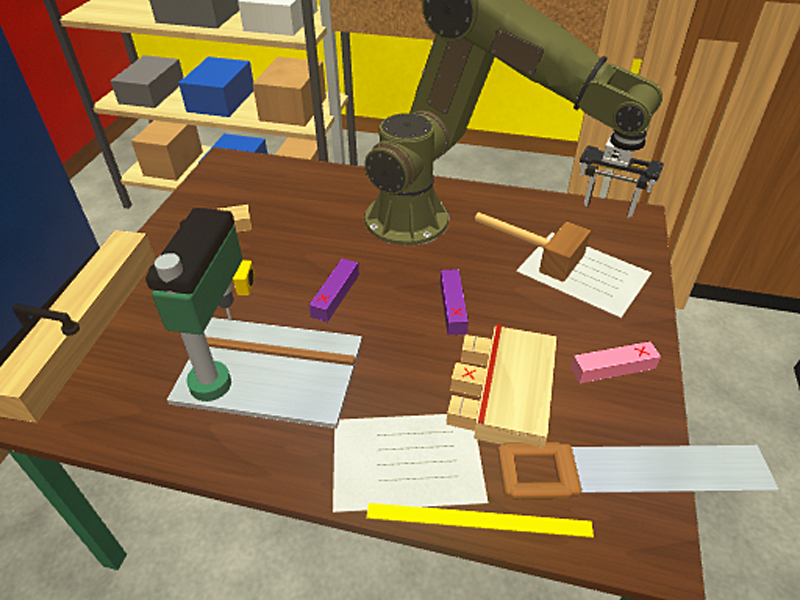

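View pics/top0b.png

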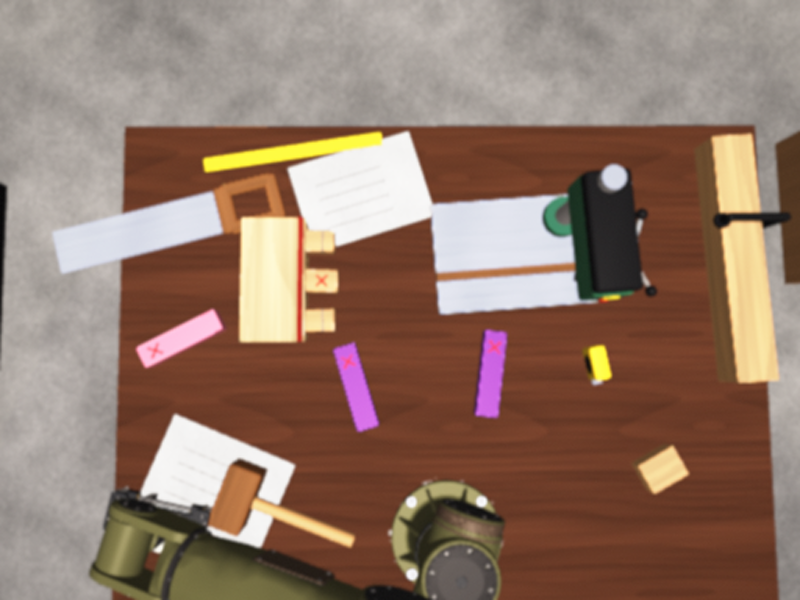

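View pics/topcrop.png

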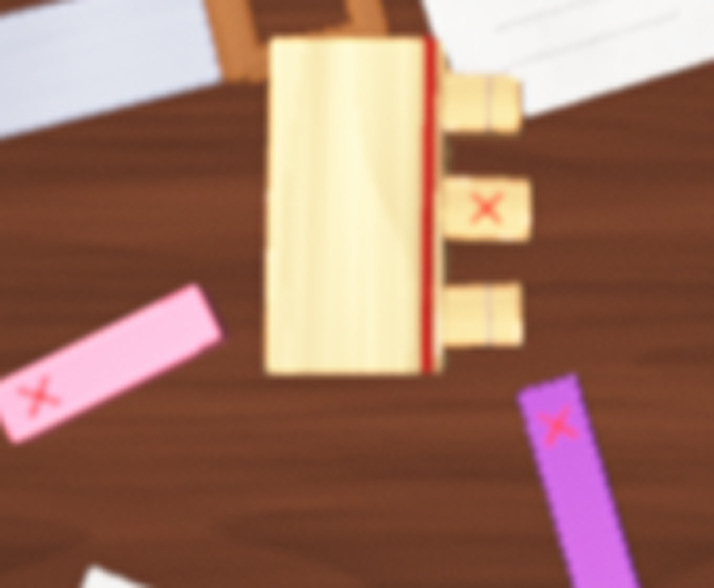

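Candidates for marked_timber (top picture, row/col): pine with a cross in the rack's middle bay (180,206), pink (224,98), purple (230,224) and purple (221,317). Also the plain pine timbers in the outer bays. By the description it is the pine one at (180,206), and the crop confirms it. Next I'll measure the poses.

```bash
cat > h.py <<'E'
import numpy as np, cv2
from station import sensors, vision
def P(c):
    p=vision.camera_params(c); return p['intrinsics'],p['rvec'],p['tvec']
def proj(c,pts):
    K,r,t=P(c); return cv2.projectPoints(np.array(pts,float).reshape(-1,1,3),r,t,K,None)[0].reshape(-1,2)
def back(c,rc,z):
    K,r,t=P(c); R=cv2.Rodrigues(r)[0]; d=R.T@np.linalg.inv(K)@np.array([rc[1],rc[0],1.]); o=-R.T@t
    return o+d*(z-o[2])/d[2]
E
python3 - <<'E'
import cv2
from h import *
print('cross top',back('top',(180.6,205.4),.044),'scene',back('scene',(238.7,299.4),.044))
print('fence top',back('top',(175.7,359.9),.018),'scene',back('scene',(218.7,147.5),.018))
print('drill',back('top',(186.3,331.2),.0),back('scene',(220.5,179.6),0))
print('rack',back('top',(183.4,197.3),.0),back('scene',(251.4,307.6),0))
im=cv2.imread('pics/top0.png')
def crop(im,r0,r1,c0,c1,f,n):
    a=cv2.resize(im[r0:r1,c0:c1],None,fx=f,fy=f,interpolation=cv2.INTER_CUBIC)
    for r in range(r0,r1,10): cv2.putText(a,str(r),(0,int((r-r0)*f)+4),0,.35,(0,255,255)); cv2.line(a,(25,int((r-r0+.5)*f)),(30,int((r-r0+.5)*f)),(0,255,255))
    for c in range(c0,c1,10): cv2.putText(a,str(c),(int((c-c0)*f),10),0,.35,(0,255,255)); cv2.line(a,(int((c-c0+.5)*f),12),(int((c-c0+.5)*f),18),(0,255,255))
    cv2.imwrite(n,a)
crop(im,115,215,270,420,5,'pics/tc1.png')
im=cv2.imread('pics/scene0.png')
crop(im,180,290,95,240,5,'pics/sc1.png')
E
```

```text
cross top [0.57131048 0.27624954 0.044     ] scene [0.57690036 0.27522841 0.044     ]
fence top [ 0.5897714  -0.27726446  0.018     ] scene [ 0.5938993  -0.28752439  0.018     ]
drill [ 0.55351172 -0.1764643   0.        ] [ 0.55990064 -0.17713075  0.        ]
rack [0.56599911 0.30981545 0.        ] [0.58998908 0.30936046 0.        ]
```

View pics/tc1.png

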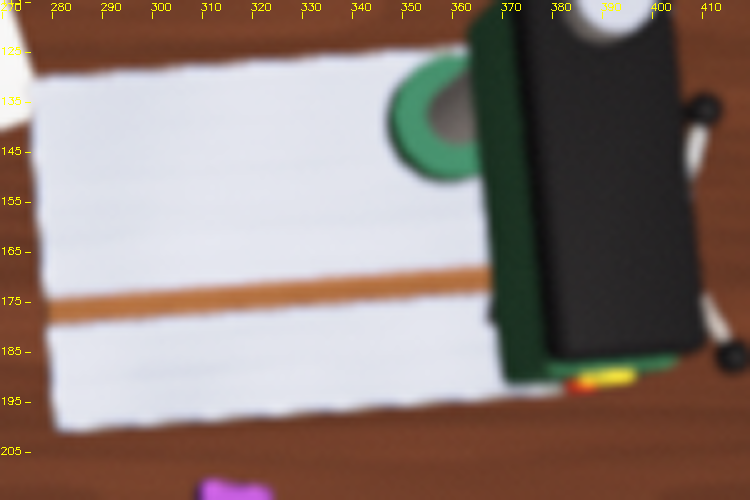

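View pics/sc1.png

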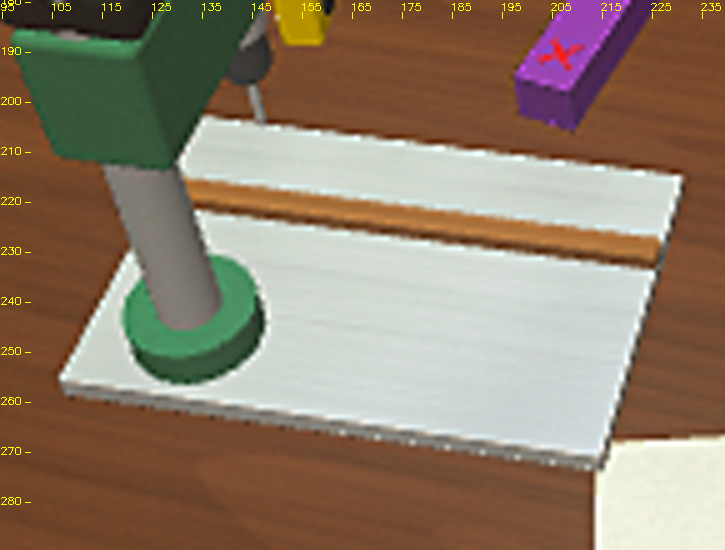

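```bash
cat > fit.py <<'E'
from h import *
from scipy.optimize import least_squares
def w(p,pts):
    a=p[2]; pts=np.array(pts,float)/1000; R=np.array([[np.cos(a),-np.sin(a),0],[np.sin(a),np.cos(a),0],[0,0,1]]); return pts@R.T+[p[0],p[1],0]
def fc(o,f,xy): return [o[0]+(xy[0]+.5)/f-.5,o[1]+(xy[1]+.5)/f-.5]
T=lambda x,y: fc((270,115),5,(x,y)); S=lambda x,y: fc((95,180),5,(x,y))
dt=[((-50,190,18),T(57,432)),((205,190,18),T(33,78)),((24,190,30),T(49,323)),((44,190,30),T(48,301))]
ds=[((-50,190,18),S(683,177)),((205,190,18),S(603,458)),((205,-190,18),S(60,381)),((24,190,30),S(664,237)),((0,-110,70),S(263,122))]
R=lambda x,y: fc((90,130),4.2,(x,y))
rt=[((-129,0,72),R(441,374)),((129,0,72),R(441,38)),((-129,134,72),R(265,374)),((129,134,72),R(268,38))]
def line(p):  # plate near edge in top: crop (505,394)
    a,b=proj('top',w(p,[(-50,190,18),(-50,-100,18)])); q=np.array(T(500,397)); n=np.array([-(b-a)[1],(b-a)[0]]);n/=np.linalg.norm(n); return [(q-a)@n]
def fline(p):
    r=[]
    for X,pt in((24,T(490,292)),(44,T(490,268))):
        a,b=proj('top',w(p,[(X,190,30),(X,-60,30)])); q=np.array(pt); n=np.array([-(b-a)[1],(b-a)[0]]);n/=np.linalg.norm(n); r.append((q-a)@n)
    return r
def res(p,D,c): return (proj(c,w(p,[d[0] for d in D]))-np.array([d[1] for d in D])).ravel()
np.set_printoptions(precision=4,suppress=True)
for nm,f in(('top',lambda p:np.r_[res(p,dt,'top'),line(p),fline(p)]),('scene',lambda p:res(p,ds,'scene')),('both',lambda p:np.r_[res(p,dt,'top'),line(p),fline(p),res(p,ds,'scene')])):
    s=least_squares(f,[.55,-.17,0]); print('drill',nm,s.x,np.round(s.fun,1))
    print(' bit',w(s.x,[(0,-110,70)]),'yawdeg',np.degrees(s.x[2]))
s=least_squares(lambda p:res(p,rt,'top'),[.57,.31,0]); print('rack',s.x,np.degrees(s.x[2]),np.round(s.fun,1))
for xy in((531,180),(529,241),(487,208)):
    q=R(*xy); print('timber end/cross',back('top',(q[1],q[0]),.044))
E
python3 fit.py
python3 - <<'E'
import cv2
im=cv2.imread('pics/scene0.png')[195:290,275:365]
cv2.imwrite('pics/sc2.png',cv2.resize(im,None,fx=6,fy=6,interpolation=cv2.INTER_CUBIC))
im=cv2.imread('pics/top0.png')[155:220,180:225]
cv2.imwrite('pics/tc2.png',cv2.resize(im,None,fx=9,fy=9,interpolation=cv2.INTER_CUBIC))
E
```

```text
drill top [ 0.564  -0.1783  0.0671] [ 0.1 -0.5 -0.6  0.3  0.3  0.5  0.1 -0.7 -0.2 -0.5  0.3]
 bit [[ 0.5713 -0.288   0.07  ]] yawdeg 3.8446919664147234
drill scene [ 0.5639 -0.1768  0.0725] [ 0.4 -0.6 -0.1 -0.2 -0.4 -0.2 -0.3  0.2  0.3  0.8]
 bit [[ 0.5718 -0.2865  0.07  ]] yawdeg 4.154565059635044
drill both [ 0.5639 -0.1774  0.0696] [-0.1 -0.3 -0.9  0.5  0.1  0.6 -0.2 -0.5 -0.1 -0.4  0.4  0.3 -0.5 -0.4
 -0.1 -0.6 -0.4 -0.5  0.3  0.2  0.7]
 bit [[ 0.5715 -0.2871  0.07  ]] yawdeg 3.987213643030221
rack [0.5763 0.3155 0.0028] 0.16018321796447577 [-1.5 -3.  -1.2  2.8  1.3 -2.7  1.4  3. ]
timber end/cross [0.6    0.2388 0.044 ]
timber end/cross [0.5485 0.2404 0.044 ]
timber end/cross [0.5765 0.2757 0.044 ]
```

View pics/sc2.png

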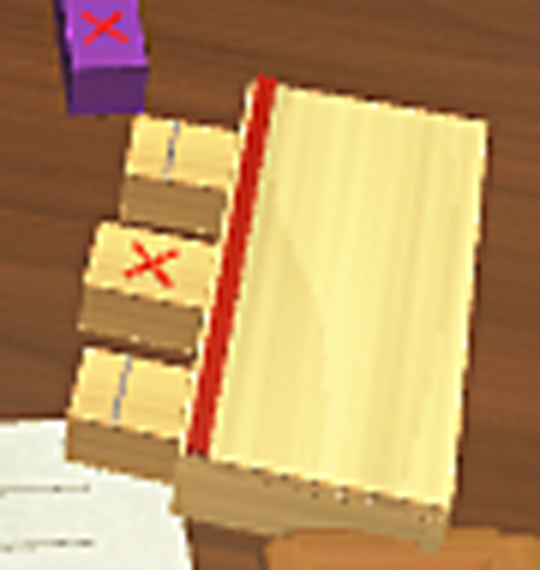

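View pics/tc2.png

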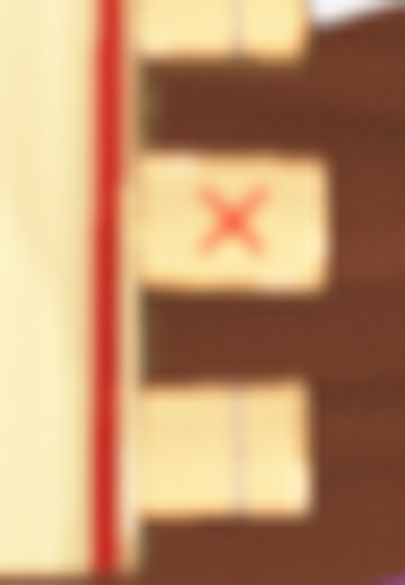

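```bash
python3 - <<'E'
from fit import fc; from h import *
Q=lambda x,y: back('top',fc((180,155),9,(x,y))[::-1],.044)
def ang(a,b): d=b-a; return d,np.degrees(np.arctan2(d[1],d[0]))
print('side',ang(Q(320,159),Q(150,153)),ang(Q(325,291),Q(148,283)))
print('end',ang(Q(325,285),Q(329,165)))
B=lambda x,y: back('top',fc((180,155),9,(x,y))[::-1],.072)
print('strip',ang(B(93,570),B(97,0)),ang(B(119,570),B(121,0)))
G=lambda x,y: back('scene',fc((275,195),6,(x,y))[::-1],.044)
print('scene: side',ang(G(79,288),G(208,307)),ang(G(99,222),G(218,244)),'end',ang(G(79,288),G(99,222)))
print(G(79,288),G(99,222),G(153,264))
r=lambda x,y: back('scene',fc((275,195),6,(x,y))[::-1],.072)
print('rack',ang(r(188,452),r(260,80)))
print('px cross top pts',Q(232,220))
E
```

```text
drill top [ 0.564  -0.1783  0.0671] [ 0.1 -0.5 -0.6  0.3  0.3  0.5  0.1 -0.7 -0.2 -0.5  0.3]
 bit [[ 0.5713 -0.288   0.07  ]] yawdeg 3.8446919664147234
drill scene [ 0.5639 -0.1768  0.0725] [ 0.4 -0.6 -0.1 -0.2 -0.4 -0.2 -0.3  0.2  0.3  0.8]
 bit [[ 0.5718 -0.2865  0.07  ]] yawdeg 4.154565059635044
drill both [ 0.5639 -0.1774  0.0696] [-0.1 -0.3 -0.9  0.5  0.1  0.6 -0.2 -0.5 -0.1 -0.4  0.4  0.3 -0.5 -0.4
 -0.1 -0.6 -0.4 -0.5  0.3  0.2  0.7]
 bit [[ 0.5715 -0.2871  0.07  ]] yawdeg 3.987213643030221
rack [0.5763 0.3155 0.0028] 0.16018321796447577 [-1.5 -3.  -1.2  2.8  1.3 -2.7  1.4  3. ]
timber end/cross [0.6    0.2388 0.044 ]
timber end/cross [0.5485 0.2404 0.044 ]
timber end/cross [0.5765 0.2757 0.044 ]
side (array([0.0026, 0.0666, 0.    ]), np.float64(87.75715163690128)) (array([0.0034, 0.0692, 0.    ]), np.float64(87.17149098332023))
end (array([ 0.0473, -0.0015,  0.    ]), np.float64(-1.7986703166323783))
strip (array([ 0.2196, -0.0001,  0.    ]), np.float64(-0.021103091168636647)) (array([0.2197, 0.0006, 0.    ]), np.float64(0.14854436662944365))
scene: side (array([-0.0037,  0.073 ,  0.    ]), np.float64(92.91043351109053)) (array([0.0002, 0.0696, 0.    ]), np.float64(89.86734855567803)) end (array([-0.0507,  0.0024,  0.    ]), np.float64(177.29662006410368))
[0.6029 0.2395 0.044 ] [0.5523 0.2418 0.044 ] [0.5758 0.2774 0.044 ]
rack (array([-0.2743,  0.0018,  0.    ]), np.float64(179.6293879880397))
px cross top pts [0.577  0.2765 0.044 ]
```

Call:
{"op": "arm_command", "data": {"plan": [-0.5,0.9,-0.5,-0.2,-0.66,-0.5,0.9,-0.5,-0.2,-0.66,-0.5,0.9,-0.5,-0.2,-0.66,-0.5,0.9,-0.5,-0.2,-0.66,-0.5,0.9,-0.5,-0.2,-0.66,-0.5,0.9,-0.5,-0.2,-0.66,-0.5,0.9,-0.5,-0.2,-0.66,-0.5,0.9,-0.5,-0.2,-0.66,-0.5,0.9,-0.5,-0.2,-0.66,-0.5,0.9,-0.5,-0.2,-0.66,-0.5,0.9,-0.5,-0.2,-0.66,-0.5,0.9,-0.5,-0.2,-0.66,-0.5,0.9,-0.5,-0.2,-0.66], "newtons": 40}}

```text
time_s: 2.5
ee_pos: [0.4811, 0.3368, 0.3249]
eef_rot: [3.141, -0.0, 1.538]
force: [0.8, -0.4, -0.2]
grip_width: 0.0705
```

Call:
{"op": "arm_command", "data": {"plan": [-0.5,0.24,-0.17,0,0,-0.5,0.24,-0.17,0,0,-0.5,0.24,-0.17,0,0,-0.5,0.24,-0.17,0,0,-0.5,0.24,-0.17,-0.1,0,-0.5,0.24,-0.17,-0.2,0,-0.5,0.24,-0.17,-0.25,0,-0.5,0.24,-0.17,-0.3,0,-0.5,0.24,-0.17,-0.3,0,-0.5,0.24,-0.17,-0.3,0]}}

```text
time_s: 3.5
ee_pos: [0.5769, 0.2694, 0.2054]
eef_rot: [3.141, -0.0, 1.538]
force: [1.2, 0.7, 0.8]
grip_width: 0.0706
```

```bash
python3 - <<'E'
from h import *
o=sensors.get_obs();print(o['ee_pos'],o['force'],o['eef_rot'])
a=vision.camera('scene')[180:290,270:370];b=vision.camera('top')[140:230,160:260]
a=cv2.resize(a,(400,440),interpolation=2);b=cv2.resize(b,(400,360),interpolation=2)
c=np.zeros((440,800,3),np.uint8);c[:,:400]=a;c[:360,400:]=b;cv2.imwrite('pics/g1.png',c)
E
```

```text
[0.57694572 0.26936232 0.20541184] [1.1515781  0.73055064 0.78272657] [ 3.14145566e+00 -1.86273610e-04  1.53784207e+00]
```

View pics/g1.png

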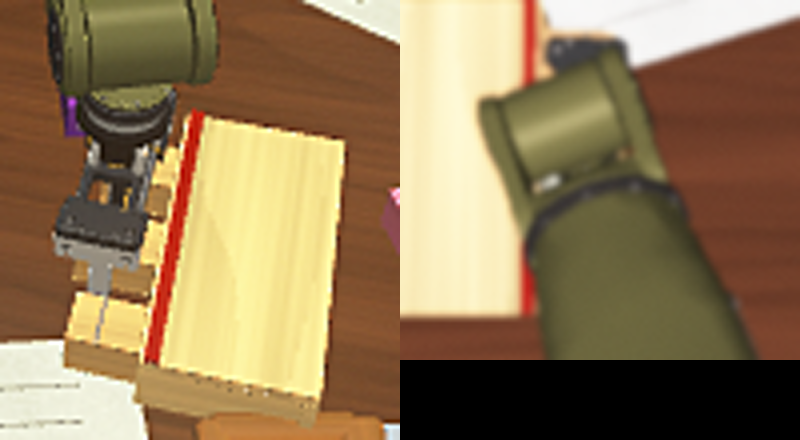

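Call:
{"op": "arm_command", "data": {"plan": [1,0,0,0,0,1,0,0,0,0,1,0,0,0,0,1,0,0,0,0,1,0,0,0,0,1,0,0,0,0], "newtons": 40}}

```text
time_s: 4.2
ee_pos: [0.5775, 0.2684, 0.205]
eef_rot: [3.141, -0.0, 1.536]
force: [-3.1, 0.1, 5.4]
grip_width: 0.0475
```

Call:
{"op": "arm_command", "data": {"plan": [1,0,-0.03,0,0,1,0,-0.08,0,0,1,0,-0.13,0,0,1,0,-0.18,0,0,1,0,-0.23,0,0,1,0,-0.28,0,0,1,0,-0.33,0,0,1,0,-0.38,0,0,1,0,-0.43,0,0,1,0,-0.47,0,0,1,0,-0.5,0,0,1,0,-0.5,0,0,1,0,-0.5,0,0]}}

```text
time_s: 5.5
ee_pos: [0.5777, 0.067, 0.205]
eef_rot: [3.141, 0.001, 1.536]
force: [-0.1, -5.1, 6.0]
grip_width: 0.0482
```

Call:
{"op": "arm_command", "data": {"plan": [-0.5,0,0,0,0,-0.5,0,0,0,0,-0.5,0,0,0,0,-0.5,0,0,0.08,0,-0.5,0,0,0.15,0,-0.5,0,0,0.15,0,-0.5,0.006,0.17,0.15,0,-0.5,0.006,0.17,0.15,0,-0.5,0.006,0.17,0.15,0,-0.5,0.006,0.17,0.08,0,-0.5,0.006,0.17,0.01,0,-0.5,0.006,0.17,0.01,0,1,0.006,0.17,0.01,0,1,0.006,0.17,0.01,0,1,0.006,0.17,0.01,0,1,0.006,0.17,0.01,0,1,0.006,0.17,0.01,0]}}

```text
time_s: 7.2
ee_pos: [0.5802, 0.1363, 0.2099]
eef_rot: [3.14, -0.0, 1.537]
force: [-1.1, -2.0, 7.3]
grip_width: 0.048
```

```bash
python3 - <<'E'
from h import *
for c in('scene','top'):
    im=vision.camera(c);cv2.imwrite(f'pics/{c}1.png',im)
    print(c,[(d['at'],round(d['confidence'],2)) for d in vision.pinpoint('cross',c)])
a=cv2.imread('pics/scene1.png')[150:300,120:370];b=cv2.imread('pics/top1.png')[120:270,120:370]
cv2.imwrite('pics/g2.png',np.vstack([cv2.resize(a,(500,300)),cv2.resize(b,(500,300))]))
E
```

```text
scene [([190.0, 207.3], 0.84), ([241.0, 263.0], 0.73), ([232.1, 242.9], 0.71), ([198.7, 291.9], 0.59)]
top [([219.7, 321.1], 0.98), ([227.8, 222.5], 0.93), ([178.8, 261.8], 0.77), ([225.5, 98.5], 0.75)]
```

View pics/g2.png

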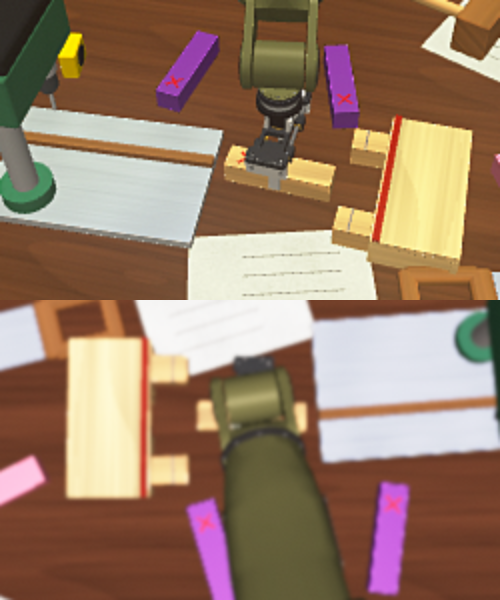

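Call:
{"op": "arm_command", "data": {"plan": [0,0,0,0,0,0,0,0,0,0,-0.4,0,0,0.02,0,-0.4,0,0,0.02,0,1,0,0,0.02,0,1,0,0,0.02,0,1,0,0,0.02,0,1,0,0,0.02,0,1,0,0,0.02,0,1,0,0,0.08,0,1,0,0,0.15,0,1,0,0,0.17,0,1,0,0,0.17,0]}}

```text
time_s: 8.7
ee_pos: [0.58, 0.1364, 0.2772]
eef_rot: [3.14, -0.0, 1.536]
force: [-0.3, 0.1, -1.6]
grip_width: 0.0475
```

Call:
{"op": "arm_command", "data": {"plan": [1,-0.01,-0.07,0,0.01,1,-0.02,-0.17,0,0.02,1,-0.03,-0.27,0,0.03,1,-0.04,-0.37,0,0.04,1,-0.06,-0.47,0,0.049,1,-0.07,-0.55,0,0.049,1,-0.07,-0.585,0,0.049,1,-0.07,-0.585,0,0.049,1,-0.07,-0.585,-0.04,0.049,1,-0.07,-0.585,-0.07,0.049,1,-0.07,-0.585,-0.09,0.049,1,-0.07,-0.585,-0.09,0.049]}}

```text
time_s: 9.9
ee_pos: [0.5518, -0.0968, 0.2392]
eef_rot: [-3.139, -0.001, 1.64]
force: [0.8, -0.2, -1.7]
grip_width: 0.0481
```

```bash
python3 - <<'E'
from h import *
for c in('scene','top'):
    im=vision.camera(c);cv2.imwrite(f'pics/{c}2.png',im)
a=cv2.imread('pics/scene2.png')[150:300,90:340];b=cv2.imread('pics/top2.png')[120:270,220:470]
cv2.imwrite('pics/g3.png',np.vstack([cv2.resize(a,(500,300)),cv2.resize(b,(500,300))]))
E
```

```text
(no output)
```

View pics/g3.png

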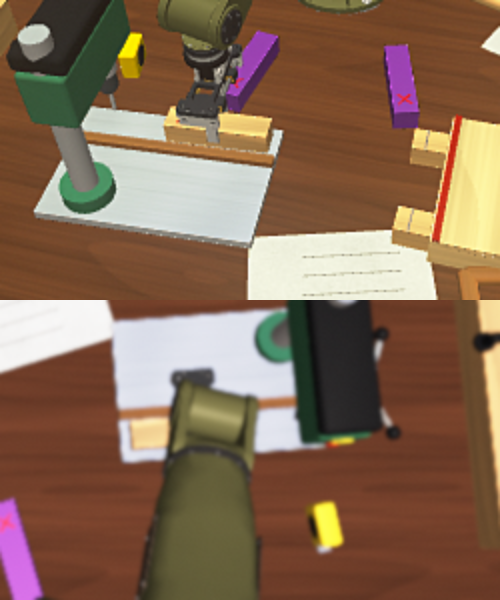

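```bash
python3 - <<'E'
from h import *
# purple corners, 800x600 view px (486,330),(507,332),(476,416),(498,418)
for x,y in((486,330),(507,332),(476,416),(498,418)):
    print(back('top',(y*.64,x*.64),.044))
print('tape',back('top',(232,383),.06))
E
```

```text
[ 0.46180235 -0.09485498  0.044     ]
[ 0.45708851 -0.1420798   0.044     ]
[ 0.27066077 -0.06943588  0.044     ]
[ 0.26596251 -0.11838923  0.044     ]
tape [ 0.38797827 -0.34121161  0.06      ]
```

Call:
{"op": "arm_command", "data": {"plan": [1,0,0,-0.006,0,1,0,0,-0.012,0,1,0,0,-0.012,0,1,0,0,-0.012,0]}}

```text
time_s: 10.4
ee_pos: [0.5519, -0.0976, 0.2359]
eef_rot: [3.142, 0.0, 1.639]
force: [0.4, 0.1, -1.3]
grip_width: 0.0475
```

Call:
{"op": "arm_command", "data": {"plan": [1,0,0,-0.003,0,1,0,0,-0.005,0,1,0,0,-0.005,0]}}

```text
time_s: 10.7
ee_pos: [0.552, -0.0976, 0.2345]
eef_rot: [3.141, 0.0, 1.639]
force: [-3.5, -0.1, 6.2]
grip_width: 0.0477
```

Call:
{"op": "arm_command", "data": {"plan": [-0.4,0,0,0,0,-0.4,0,0,0,0,-0.4,0,0,0,0,-0.4,0,0,0.1,0,-0.4,0,0,0.15,0,-0.4,-0.011,0.16,0.15,0,-0.4,-0.011,0.16,0.15,0,-0.4,-0.011,0.16,0.15,0]}}

```text
time_s: 11.5
ee_pos: [0.5474, -0.032, 0.2938]
eef_rot: [-3.141, -0.0, 1.642]
force: [-0.3, -0.1, -0.4]
grip_width: 0.0657
```

```bash
python3 - <<'E'
from h import *
for c in('scene','top'):
    im=vision.camera(c);cv2.imwrite(f'pics/{c}3.png',im)
    print(c,[(d['at'],round(d['confidence'],2)) for d in vision.pinpoint('cross',c)])
a=cv2.imread('pics/scene3.png')[180:260,110:250];b=cv2.imread('pics/top3.png')[140:220,260:400]
cv2.imwrite('pics/g4.png',np.vstack([cv2.resize(a,(525,300)),cv2.resize(b,(525,300))]))
E
```

```text
scene [([209.3, 181.0], 0.71), ([199.2, 290.9], 0.69), ([225.8, 409.5], 0.57), ([190.4, 207.3], 0.47)]
top [([230.9, 225.5], 0.88), ([225.1, 97.1], 0.8), ([183.1, 331.2], 0.65), ([231.4, 377.6], 0.41)]
```

View pics/g4.png

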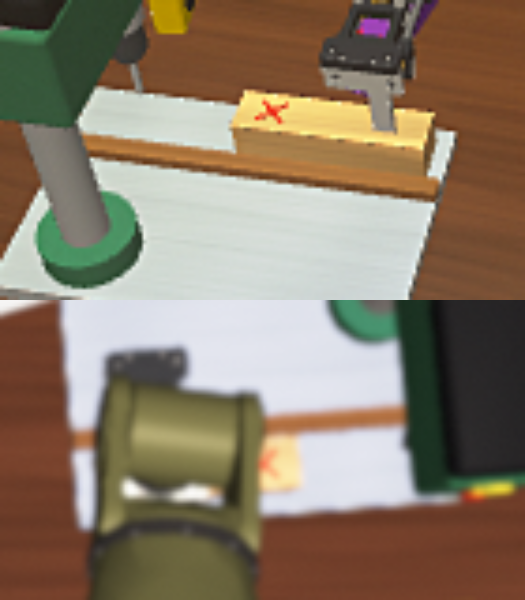

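Call:
{"op": "arm_command", "data": {"plan": [-0.4,0.011,-0.16,0,0,-0.4,0.011,-0.16,0,0,-0.4,0.011,-0.16,0,0,-0.4,0.011,-0.16,-0.08,0,-0.4,0.011,-0.16,-0.14,0,-0.4,0.011,-0.16,-0.14,0,-0.15,0.011,-0.16,-0.14,0,-0.15,0.018,-0.16,-0.14,0,-0.15,0.023,-0.159,-0.14,0,-0.15,0.023,-0.159,-0.14,0]}}

```text
time_s: 12.7
ee_pos: [0.5571, -0.0971, 0.2387]
eef_rot: [3.14, 0.0, 1.639]
force: [-0.4, -0.3, 0.0]
grip_width: 0.0541
```

```bash
python3 - <<'E'
from h import *
print(back('scene',(209.5,181.9),.062), back('scene',(209.3,181.),.062))
E
```

```text
[ 0.55767488 -0.15977462  0.062     ] [ 0.55750568 -0.16332314  0.062     ]
```

Call:
{"op": "arm_command", "data": {"plan": [-0.15,0.0025,0,0,0,-0.15,0.005,0,0,0,-0.15,0.0075,0.001,0,0,-0.15,0.0075,0.001,0,0]}}

```text
time_s: 13.1
ee_pos: [0.5598, -0.0968, 0.2379]
eef_rot: [3.141, 0.0, 1.639]
force: [-0.9, 0.9, -0.1]
grip_width: 0.0542
```

Call:
{"op": "arm_command", "data": {"plan": [-0.15,0.0025,0,0,0,-0.15,0.005,0,0,0,-0.15,0.005,0,0,0]}}

```text
time_s: 13.4
ee_pos: [0.5617, -0.0968, 0.2378]
eef_rot: [-3.141, -0.0, 1.639]
force: [-4.5, -0.5, 3.9]
grip_width: 0.0543
```

Call:
{"op": "arm_command", "data": {"plan": [-0.15,0.0025,0,0,0,-0.15,0.005,0,0,0,-0.15,0.005,0,0,0]}}

```text
time_s: 13.7
ee_pos: [0.5627, -0.0969, 0.2376]
eef_rot: [-3.136, -0.001, 1.639]
force: [-19.6, 0.6, 13.1]
grip_width: 0.0541
```

Call:
{"op": "arm_command", "data": {"plan": [-0.15,-0.008,0,0,0,-0.4,-0.008,0,0,0,-0.4,-0.008,0,0.1,0,-0.4,-0.008,0,0.13,0,-0.4,-0.019,0.16,0.13,0,-0.4,-0.019,0.16,0.13,0,-0.4,-0.019,0.16,0.13,0,-0.4,-0.019,0.16,0.06,0,-0.4,-0.019,0.16,0,0,-0.4,-0.019,0.16,0,0,1,-0.019,0.16,0,0,1,-0.019,0.16,0,0,1,-0.019,0.16,0,0,1,-0.019,0.16,0,0,1,-0.019,0.16,0,0], "newtons": 15}}

```text
time_s: 15.2
ee_pos: [0.555, -0.0333, 0.2388]
eef_rot: [-3.136, 0.0, 1.639]
force: [-20.7, -4.2, 13.9]
grip_width: 0.0475
```

Call:
{"op": "arm_command", "data": {"plan": [1,-0.003,0,0,0,1,-0.003,0,0,0]}}

```text
time_s: 15.4
ee_pos: [0.5543, -0.0333, 0.2389]
eef_rot: [-3.139, 0.001, 1.639]
force: [-11.5, -3.3, 6.9]
grip_width: 0.048
```

Call:
{"op": "arm_command", "data": {"plan": [1,-0.0015,0,0,0,1,0.0005,-0.025,0,0,1,0.0025,-0.05,0,0,1,0.004,-0.075,0,0,1,0.006,-0.1,0,0,1,0.0075,-0.125,0,0,1,0.0095,-0.15,0,0,1,0.011,-0.175,0,0,1,0.0125,-0.2,0,0,1,0.0125,-0.2,0,0]}}

```text
time_s: 16.4
ee_pos: [0.5597, -0.1138, 0.239]
eef_rot: [-3.141, 0.0, 1.639]
force: [-4.6, -4.5, 2.2]
grip_width: 0.048
```

```bash
python3 - <<'E'
from h import *
for c in('scene','top'):
    im=vision.camera(c);cv2.imwrite(f'pics/{c}4.png',im)
    for n in('cross','bit_tip'): print(c,n,[(d['at'],round(d['confidence'],2)) for d in vision.pinpoint(n,c)])
a=cv2.imread('pics/scene4.png')[180:260,110:250];b=cv2.imread('pics/top4.png')[140:220,260:400]
cv2.imwrite('pics/g5.png',np.vstack([cv2.resize(a,(525,300),interpolation=2),cv2.resize(b,(525,300))]))
E
```

```text
scene cross [([199.3, 294.6], 0.92), ([208.5, 156.0], 0.82), ([222.6, 408.0], 0.61), ([191.8, 209.7], 0.58)]
scene bit_tip [([205.2, 147.6], 0.57)]
top cross [([231.5, 224.0], 0.84), ([225.7, 96.4], 0.65), ([178.8, 352.4], 0.56)]
top bit_tip []
```

View pics/g5.png

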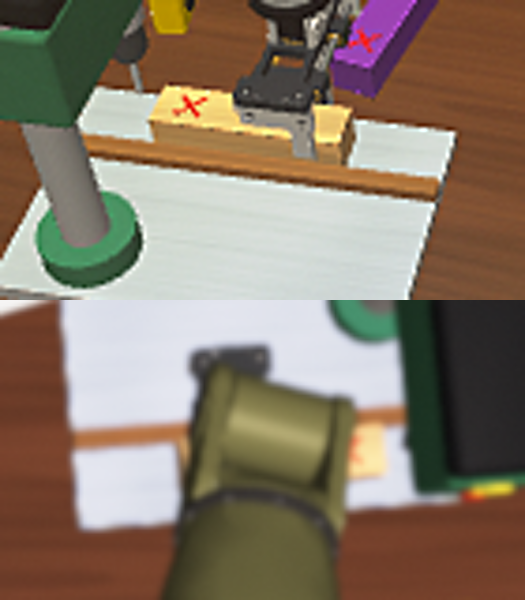

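```bash
python3 - <<'E'
from fit import *
d=[.5639,-.1774,.0696]
def loc(p):
    v=np.array(p[:2])-d[:2];a=d[2];return np.round([1000*(v[0]*np.cos(a)+v[1]*np.sin(a)),1000*(-v[0]*np.sin(a)+v[1]*np.cos(a))],1)
C=lambda x,y:(140+(y+.5)/3.75-.5,260+(x+.5)/3.75-.5)
for z in(.212,.353): print('head',loc(back('top',C(405,430),z)))
for z in(.25,.3,.35,.4): print('wrist',loc(back('top',C(354,430),z)))
print('tool',loc([.5597,-.1138]))
S4=lambda x,y:(180+(y+.5)/3.75-.5,110+(x+.5)/3.75-.5)
print('cross scene',loc(back('scene',S4(191,105),.062)),loc(back('scene',(208.5,156),.062)),'top net',loc(back('top',(178.8,352.4),.062)),loc(back('top',C(356,447),.062)))
print('bit', proj('scene',w(d,[(0,-110,70),(0,-110,62)])))
E
```

```text
drill top [ 0.564  -0.1783  0.0671] [ 0.1 -0.5 -0.6  0.3  0.3  0.5  0.1 -0.7 -0.2 -0.5  0.3]
 bit [[ 0.5713 -0.288   0.07  ]] yawdeg 3.8446919664147234
drill scene [ 0.5639 -0.1768  0.0725] [ 0.4 -0.6 -0.1 -0.2 -0.4 -0.2 -0.3  0.2  0.3  0.8]
 bit [[ 0.5718 -0.2865  0.07  ]] yawdeg 4.154565059635044
drill both [ 0.5639 -0.1774  0.0696] [-0.1 -0.3 -0.9  0.5  0.1  0.6 -0.2 -0.5 -0.1 -0.4  0.4  0.3 -0.5 -0.4
 -0.1 -0.6 -0.4 -0.5  0.3  0.2  0.7]
 bit [[ 0.5715 -0.2871  0.07  ]] yawdeg 3.987213643030221
rack [0.5763 0.3155 0.0028] 0.16018321796447577 [-1.5 -3.  -1.2  2.8  1.3 -2.7  1.4  3. ]
timber end/cross [0.6    0.2388 0.044 ]
timber end/cross [0.5485 0.2404 0.044 ]
timber end/cross [0.5765 0.2757 0.044 ]
head [-246.1  -48.2]
head [-234.    -8.9]
wrist [-239.8    3.3]
wrist [-235.6   15.6]
wrist [-231.4   27.9]
wrist [-227.2   40.2]
tool [ 0.2 63.7]
cross scene [ -1.  -61.6] [  5.9 -76.5] top net [  5.5 -61.9] [-271.   -43.4]
bit [[147.4103 204.7213]
 [147.8444 206.2402]]
```

```bash
cat > loc.py <<'E'
from h import *
d=[.5639,-.1774,.0696]
def loc(p):
    v=np.array(p[:2])-d[:2];a=d[2];return np.round([1000*(v[0]*np.cos(a)+v[1]*np.sin(a)),1000*(-v[0]*np.sin(a)+v[1]*np.cos(a))],1)
E
python3 - <<'E'
from loc import *
C=lambda x,y:(140+(y+.5)/3.75-.5,260+(x+.5)/3.75-.5)
for z in(.212,.353): print('head',loc(back('top',C(405,130),z)))
for z in(.25,.3,.35,.4): print('wrist',loc(back('top',C(354,130),z)))
print('cross top',loc(back('top',(178.8,352.4),.062)),loc(back('top',C(356,147),.062)),'timber end',loc(back('top',C(387,147),.062)))
a=cv2.imread('pics/scene4.png')[190:230,135:185]
cv2.imwrite('pics/g6.png',cv2.resize(a,None,fx=15,fy=15,interpolation=cv2.INTER_CUBIC))
E
```

```text
head [  2.1 -72.3]
head [-12.3 -30.5]
wrist [  1.3 -19.5]
wrist [-4.  -6.3]
wrist [-9.2  6.9]
wrist [-14.4  20.1]
cross top [  5.5 -61.9] [  4.9 -69.5] timber end [  2.7 -98.4]
```

View pics/g6.png

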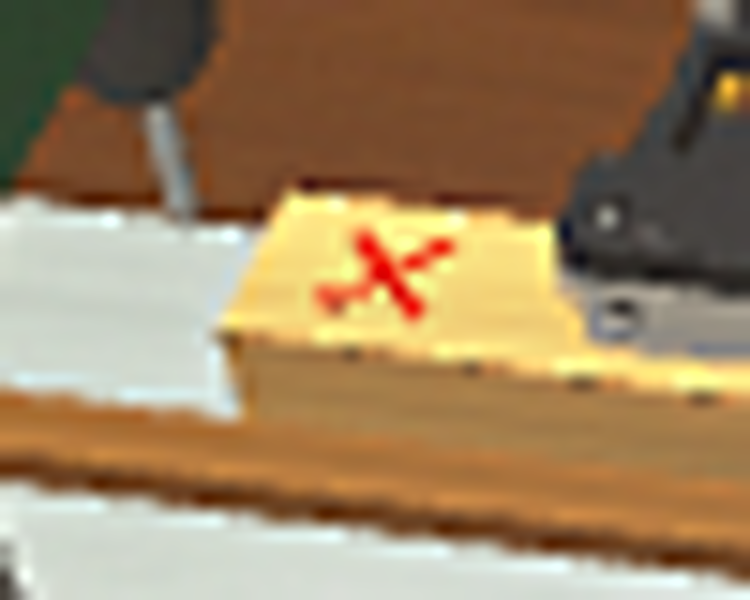

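```bash
python3 - <<'E'
from loc import *
print('cross',loc(back('scene',(207.9,160.2),.062)))
c=(-24,24)
F=lambda x,y:(190+(y+.5)/15-.5,135+(x+.5)/15-.5)
print('end corners',loc(back('scene',F(290,193),.062)),loc(back('scene',F(223,332),.062)))
print('tip',loc(back('scene',F(183,218),.070)))
E
```

```text
cross [  0.5 -62.5]
end corners [-22.4 -95.2] [ 24.9 -94.5]
tip [  -2.8 -113.7]
```

Call:
{"op": "arm_command", "data": {"plan": [1,0.002,-0.025,0,0,1,0.0035,-0.05,0,0,1,0.0055,-0.08,0,0,1,0.0075,-0.11,0,0,1,0.0075,-0.11,0,0,1,0.0075,-0.11,0,0]}}

```text
time_s: 17.3
ee_pos: [0.5627, -0.1576, 0.2389]
eef_rot: [3.141, 0.002, 1.639]
force: [-5.5, -6.7, 2.6]
grip_width: 0.048
```

```bash
cat > look.py <<'E'
import sys
from loc import *
n=sys.argv[1]
for c in('scene','top'):
    im=vision.camera(c);cv2.imwrite(f'pics/{c}{n}.png',im)
    for k in('cross','bit_tip'): print(c,k,[(d_['at'],round(d_['confidence'],2)) for d_ in vision.pinpoint(k,c) if d_['at'][1]<190 or c=='top'])
im=cv2.imread(f'pics/scene{n}.png'); a=im[190:230,125:175]
b=a.astype(float); red=np.clip(b[...,2]-1.6*b[...,1]-0*b[...,0],0,None)*(b[...,2]>120)
r,cc=np.mgrid[190:230,125:175]; 
m=(r>195)&(r<214)&(cc>138)&(cc<170); wt=red*m
print('red centroid row,col',(wt*r).sum()/wt.sum(),(wt*cc).sum()/wt.sum(),wt.sum(), loc(back('scene',((wt*r).sum()/wt.sum(),(wt*cc).sum()/wt.sum()),.062)))
cv2.imwrite(f'pics/z{n}.png',cv2.resize(a,None,fx=15,fy=15,interpolation=cv2.INTER_CUBIC))
E
python3 look.py 5
```

```text
scene cross [([205.7, 144.9], 0.77)]
scene bit_tip [([207.8, 147.6], 0.37)]
top cross [([229.0, 224.9], 0.72), ([225.6, 94.8], 0.71), ([220.8, 315.3], 0.57)]
top bit_tip []
red centroid row,col 206.32430689877495 148.76107580362893 2171.4 [  -0.2 -106.5]
```

View pics/z5.png

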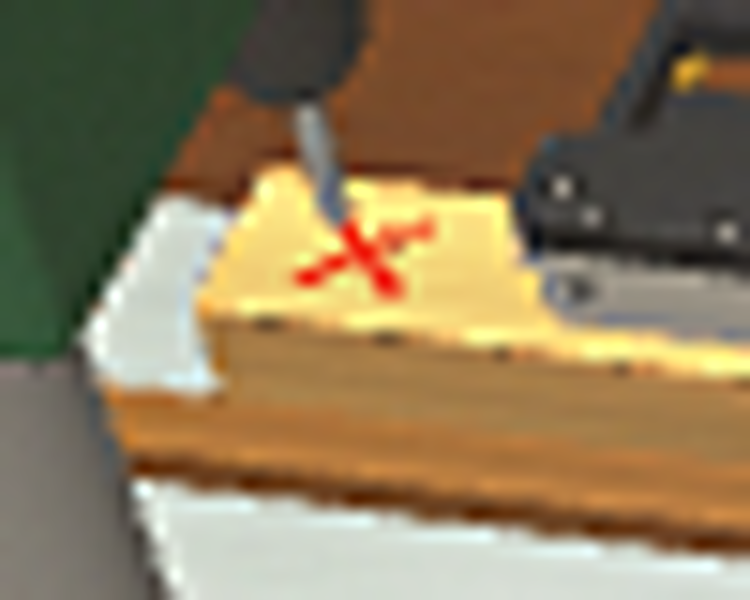

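```bash
python3 - <<'E'
import cv2
b=cv2.imread('pics/top5.png')[140:220,280:420]
cv2.imwrite('pics/g7.png',cv2.resize(b,(700,400),interpolation=2))
E
```

```text
(no output)
```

View pics/g7.png

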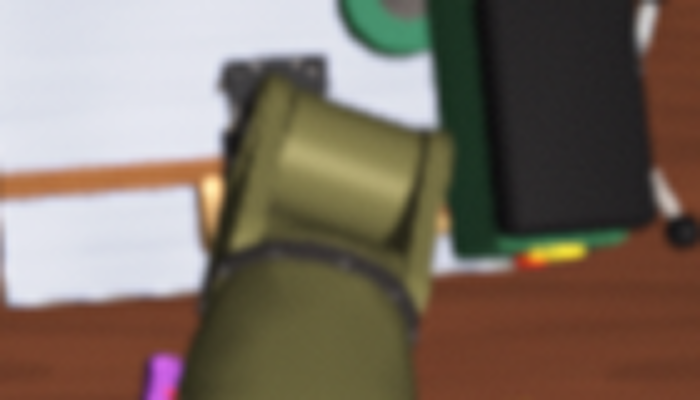

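Call:
{"op": "arm_command", "data": {"plan": [1,0.0003,-0.004,0,0,1,0.0006,-0.009,0,0,1,0.0006,-0.009,0,0]}}

```text
time_s: 17.9
ee_pos: [0.563, -0.1598, 0.2389]
eef_rot: [-3.141, -0.001, 1.639]
force: [-5.9, 5.4, 6.0]
grip_width: 0.0478
```

```bash
python3 look.py 6
```

```text
scene cross [([207.2, 147.9], 0.84)]
scene bit_tip [([204.9, 148.9], 0.48)]
top cross [([232.3, 222.2], 0.84), ([224.0, 96.3], 0.66), ([223.4, 315.1], 0.55)]
top bit_tip []
red centroid row,col 206.2325767690254 148.83907432131733 2246.9999999999995 [  -0.6 -106.4]
```

View pics/z6.png

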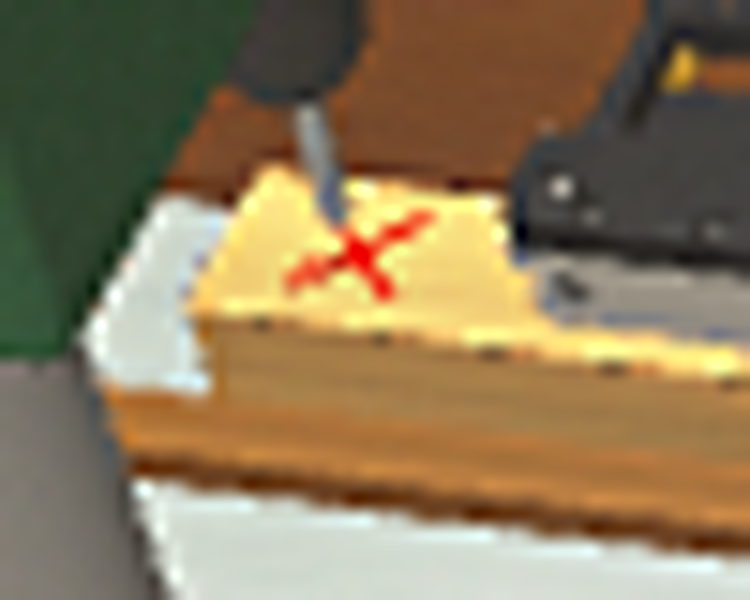

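Call:
{"op": "arm_command", "data": {"plan": [1,0.0002,-0.002,0,0,1,0.0003,-0.004,0,0,1,0.0003,-0.004,0,0,1,0.0003,-0.004,0,0]}}

```text
time_s: 18.6
ee_pos: [0.5632, -0.1611, 0.2389]
eef_rot: [-3.141, -0.001, 1.64]
force: [-6.9, 8.7, 7.3]
grip_width: 0.0479
```

```bash
python3 look.py 7
```

```text
scene cross [([206.9, 147.2], 0.63)]
scene bit_tip [([205.3, 149.5], 0.49)]
top cross [([225.6, 97.4], 0.7), ([157.6, 376.9], 0.61), ([228.7, 223.8], 0.59), ([219.0, 317.3], 0.55)]
top bit_tip []
red centroid row,col 206.1032729867119 147.99705698742534 2242.5999999999995 [  -0.8 -109.7]
```

View pics/z7.png

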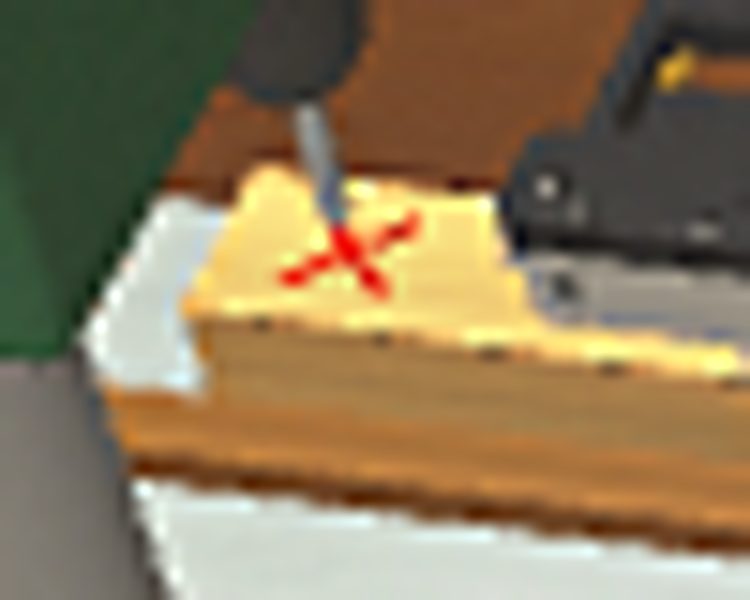

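Call:
{"op": "arm_command", "data": {"plan": [1,-0.001,0.0015,0,0,1,-0.002,0.003,0,0,1,-0.002,0.003,0,0,0.3,-0.002,0.003,0,0,-0.2,-0.002,0.003,0,0,-0.2,-0.002,0.003,0,0,-0.2,-0.002,0.003,0,0]}}

```text
time_s: 19.6
ee_pos: [0.5625, -0.1608, 0.2379]
eef_rot: [3.141, 0.0, 1.639]
force: [-0.8, 0.3, 0.9]
grip_width: 0.0566
```

```bash
python3 look.py 8; python3 -c "
from h import *;print(sensors.get_obs()['force'],sensors.get_obs()['grip_width'])"
```

```text
scene cross []
scene bit_tip [([206.0, 148.2], 0.49)]
top cross [([224.9, 100.2], 0.95), ([229.8, 225.7], 0.68), ([221.5, 316.2], 0.63)]
top bit_tip [([231.4, 378.1], 0.34)]
red centroid row,col 206.17009153745565 147.97748925835978 2141.2 [  -0.4 -109.6]
[-0.16520947  0.02915938 -0.01339237] 0.05642567054924695
```

View pics/z8.png

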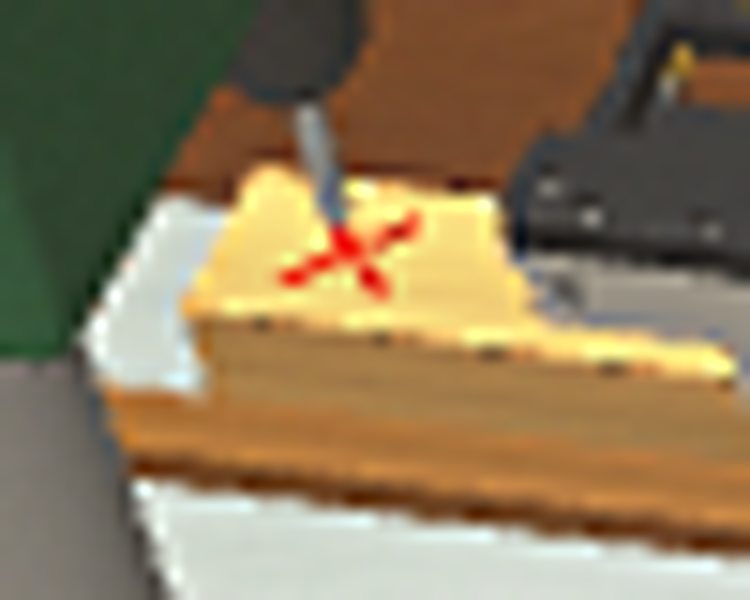

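Call:
{"op": "arm_command", "data": {"plan": [-0.4,0,0,0,0,-0.4,0,0,0,0,-0.4,0,0,0.05,0,-0.4,0,0,0.12,0,-0.4,0,0,0.12,0,-0.4,0,0.1,0.15,0,-0.4,0,0.2,0.2,0,-0.4,-0.1,0.35,0.3,0,-0.4,-0.1,0.5,0.3,0,-0.4,-0.1,0.6,0.3,0,-0.4,-0.1,0.6,0.3,0,-0.4,-0.1,0.6,0.3,0]}}

```text
time_s: 21.1
ee_pos: [0.522, 0.0819, 0.3579]
eef_rot: [3.141, -0.0, 1.643]
force: [-0.3, -0.2, -0.8]
grip_width: 0.0656
```

```bash
python3 look.py 9; python3 - <<'E'
from h import *
a=cv2.imread('pics/scene9.png')[150:290,90:340];b=cv2.imread('pics/top9.png')[130:215,265:415]
cv2.imwrite('pics/g9.png',np.vstack([cv2.resize(a,(500,280),interpolation=2),cv2.resize(b,(500,283),interpolation=2)]))
E
```

```text
scene cross [([207.3, 147.6], 0.93)]
scene bit_tip [([207.0, 147.7], 0.35)]
top cross [([179.1, 366.2], 0.82), ([224.3, 97.6], 0.65), ([234.0, 223.7], 0.63), ([222.1, 318.0], 0.58), ([232.5, 377.1], 0.42)]
top bit_tip []
red centroid row,col 206.29121653358382 148.08041333959602 2129.0 [ 1.000e-01 -1.091e+02]
```

View pics/g9.png

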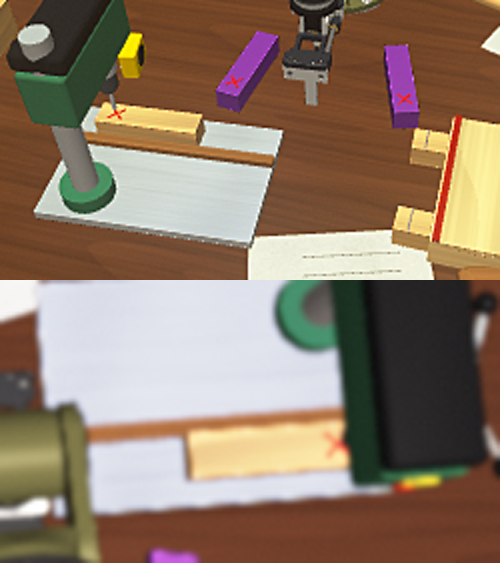

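View pics/z9.png

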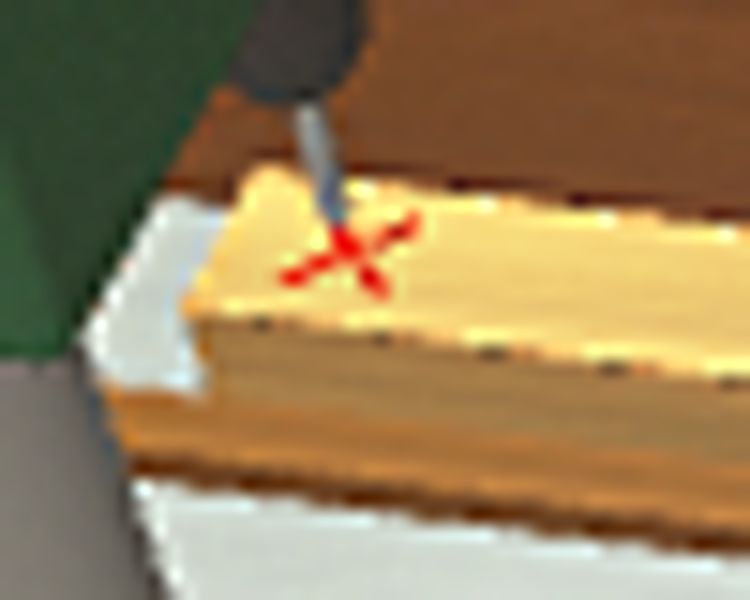

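```bash
python3 - <<'E'
from h import *
b=cv2.imread('pics/top9.png')[160:210,310:378]
cv2.imwrite('pics/t9.png',cv2.resize(b,None,fx=11,fy=11,interpolation=2))
E
```

```text
(no output)
```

View pics/t9.png

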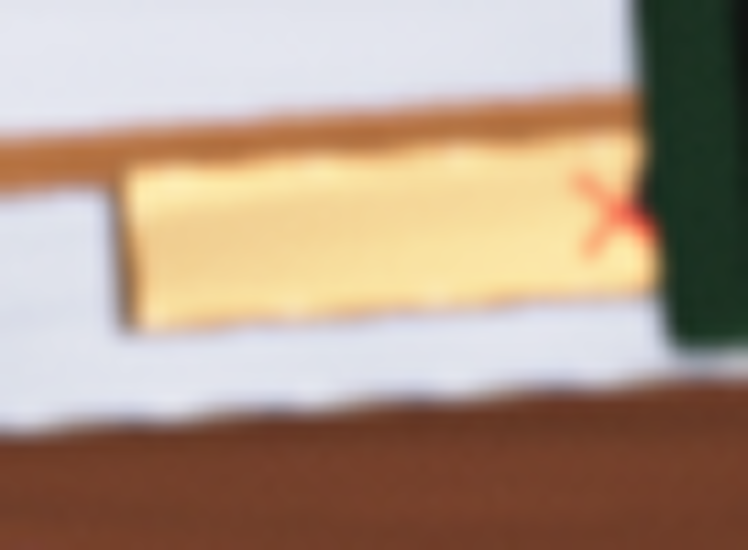

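```bash
python3 - <<'E'
from loc import *
D=lambda x,y:(160+(y+.5)/11-.5,310+(x+.5)/11-.5)
for dd,n in(([.564,-.1783,.0671],'topfit'),([.5639,-.1774,.0696],'both')):
    d[:]=dd
    print(n,'top +y corners',loc(back('top',D(127,170),.062)),loc(back('top',D(139,330),.062)),'bottom',loc(back('top',D(110,185),.018)),loc(back('top',D(125,332),.018)),'cross',loc(back('top',D(624,208),.062)),
  'near edge right',loc(back('top',D(650,295),.062)),'far edge right',loc(back('top',D(640,140),.062)))
E
```

```text
topfit top +y corners [26.7 47.2] [-24.4  47.8] bottom [27.  45.1] [-21.5  44.3] cross [   3.4 -109.7] near edge right [ -24.8 -115.3] far edge right [  24.7 -116.8]
both top +y corners [26.9 46.3] [-24.2  46.9] bottom [27.1 44.1] [-21.3  43.4] cross [   3.2 -110.6] near edge right [ -25.1 -116.2] far edge right [  24.5 -117.8]
```

```bash
python3 -c "
from station import job,sensors
print(sensors.get_obs()['time_s']);print(job.hand_in())"
```

```text
21.4
the job is handed in; nothing more can be done
None
```

The marked pine timber now lies on the drill's table, flush against the fence, with the middle of the cross under the bit tip. I handed the job in at 21.4 s; no verdict was reported.

**What I did:** I drew the timber out of the middle bay along the bench, regripped it at its middle and laid it on the free part of the plate, well clear of the bit. I pushed it against the fence until contact (about 20 N). Then I regripped it near its far end, slid it along the fence, released it and drew the gripper clear.

**Last checks, with the gripper clear:**
- **Cross position along the fence:** the scene camera puts it at about y -109.1 mm and the top camera at -109.7 to -110.6 mm; the target is -110.
- **Timber's far end:** measured at 43 to 48 mm; it should be 45.
- **Flush against the fence:** in the top picture the timber's long edges lie at about x ±25 mm at both ends (nominal ±24). The bench-level corners read about 27 and -21 mm there.
- **Other things:** the two plain timbers show as before in the last scene picture and the tape measure looked unmoved by eye. I did not measure them again.

**Where the checks disagreed or fell short:**
- The top camera reads the cross's x as about +3 mm, where the scene camera reads about 0. The drill head hides part of the cross from the top camera, so I trusted the scene camera.
- Just before release, the trained network found no cross in the scene picture. It found it again once the gripper was clear.
- The scene picture resolves only about 4 mm per pixel, so I take the final position as good to 1 or 2 mm.

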